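Turn the sample wheel to its pocket and load the vial

ROBOT

A 6-joint arm with a two-finger parallel gripper is mounted at the origin on the work surface. World frame = base frame: x ahead of the robot, y to its left, z up, the work surface at z = 0. Lengths are in m, angles in degrees, forces in N, time in s.
With the tool pointing down it reaches from about 0.3 to 0.75 m from the base axis. Payload 8.5 kg.
Tool frame: the origin (TCP) lies on the centre line of the jaws, within the pads' length; the fingertips stand 19 mm ahead of it and the grasp point (between the pads) is the TCP (env.tcp_to_tips is the z of the fingertips in the tool frame, in m); z points along the fingers, y is the line along which they close (so a half turn about z gives the same grasp; the last joint's range is limited). The gripper opens to 85 mm and grips with 20 to 120 N. Pads are 22 mm wide; open, the fingers measure 114 mm over their backs; the gripper's body (76 mm by 85 mm) begins 54 mm behind the grasp point. The pads swing forward as they close: fully open they stand 13 mm farther back than shut.
Start: joints at [-75.934, 21.807, 74.336, -0, 83.858, -12.336], TCP at [0.245, -0.493, 0.25] pointing down, gripper open.
Joint ranges: [-178.18, 178.18], [-50.72, 133.34], [12.68, 142.11], [-81.47, 261.47], [9.98, 163.14], [-165.26, 165.26]. Speed limits (degrees/s): [136.94, 136.94, 180, 180, 180, 180].

INTERFACE

Orientations are given as a 3x3 rotation matrix whose columns are the frame's x, y, z axes.
In Python, from rig import env gives the robot as it stands.
- The arm moves only by the tool servo_tool, never from a script. Its argument "steps" is a list of rows, each an object of numbers: "tx", "ty", "tz": the shift along the world's x, y, z in cm; "yaw": the turn about the world's z in degrees; "claw": the finger opening in cm, from 0 to 8.54. In form: [{"tx": .., "ty": .., "tz": .., "yaw": .., "claw": ..}, ...]. A call has 1 to 20 rows; each row shifts and turns the commanded pose from where the row before left it; what a row does not reach is not made up. A row lasts 1/10 s, in which the tool goes at most 50 mm and 8.59 degrees, less where a joint would pass 70% of its speed; a pose out of reach is approached as far as the arm can. A call with a gripper value outside its range is refused whole. The fingers move at their own pace and stop on an object; "newtons" is the grip in N (left out, the last holds). Time passes only in rows, so rows that do not move let the fingers close. It gives the time, the measured TCP pose, the force, the opening and the grip force at its end, in the units of the state.
- env.observe(): the state, without advancing time (a new reading comes with each control period).
- env.get_image(name): name is "side" or "top" or "wrist"; returns (picture, depth): 480x640x3 uint8, red, green, blue; 480x640 float32, m along the optical axis (not along the pixel's ray), 0 where there is no reading.
- env.camera_model(name): a dict with "fovy" (degrees; the focal length in pixels is half the picture's height over the tangent of half this angle, whatever the lens; pixels are square), "cx", "cy" (the principal point, pixels), "T" (4x4, takes a point from camera to world coordinates). Camera axes: x right, y down, z forward; pixel columns grow to the right and rows downward; lengths in m; the calibration is good to about 2 mm. The wrist camera is an equidistant fisheye: a pixel r from the principal point sees the ray r / f radians off the axis. A picture is of the moment at which its call begins: read the wrist's pose just before it. camera_model takes no time and is no camera call; for the wrist camera it gives the pose at the moment of the call.
- env.close_job(): hands the job in; it is judged then, once.
The state is a dict: "time_s": time; "q": joint angles; "qvel": joint speeds; "joint_efforts": joint torques, N m; "position": TCP position; "tool_rot": TCP orientation; "ft_force": force on the tool from outside, world axes, zero at the start; "wrist_torque": the same for the moment, N m; "grip_width": finger opening in m; "gripper_force": force on a finger pad.
Only numpy, scipy, OpenCV 4.12 (cv2) and the standard library are available. Lean on these libraries where they do the work, as an engineer would, in place of code of your own. Each camera call takes 0.05 s, during which the arm holds its last target. There are 200 camera calls.

TASK

The sample wheel in the white housing has one open pocket, turned away out of sight. Roll the wheel round by light fingertip friction on its black rubber tyre (never more than 16 N on the wheel) until the pocket points straight up, within about five degrees, and let it come to rest; then take the tall vial from the rack and seat it upright, right down in the pocket. Let go and leave everything else where it stands.

Things in the scene. Friction and masses are not known exactly. Their poses are not given: they have to be found in the camera images.
- station: White open-topped metal housing of the sample wheel, fixed to the bench (its place and yaw vary), 110 mm (its x) by 206 mm (its y) by 135 mm high. Origin: centre of its underside, on the bench. The wheel's axle runs along its x axis, nominally 100 mm up. Walls 5 mm thick; along both short ends (y = +-103 mm) a 20 mm wide strip covers the top, so only the upper arc of the wheel, rising to about 180 mm above the bench, is open to the fingers.
- cradle: Axle of the wheel, with the wheel that it carries. Origin: on the axle, in the middle of the housing; same axes as the housing. It rides on a stiff vertical spring, about 6 N for each mm that it is pressed down (10 mm travel).
- tyre_mid (a point): Point on the axle inside the middle of the rubber tyre's width; axes as the housing. The tyre is a black rubber disc 30 mm wide along the axle (from 39 to 9 mm on the housing's -x side) and 160 mm across, but it is worn and mounted out of true: its tread lies anywhere from 75 to 85 mm from the axle, depending on which part of it is uppermost, so its exact height must be felt. The rest of the wheel beside it is 140 mm across.
- wheel (a joint): Angle of the wheel about the axle, rad, positive by the right-hand rule about the housing's +x axis: 0 (or a whole turn, 6.283) when the pocket points straight up. When the top of the tyre is moved towards the housing's +y, the angle falls. Starts between 1.3 and 5.0 and turns endlessly either way. Slight bearing friction (0.10 N m) keeps it where it is left; it coasts a little if let go while moving.
- pocket (a point): Centre of the pocket's mouth on the grey-and-aluminium drum (37 mm wide) beside the tyre, 70 mm from the axle and 15.5 mm to the housing's +x side of the middle. The pocket is a round blind hole of 19 mm diameter, 30 mm deep, with a slightly flared mouth, in a white block, the only hole in the wheel. Axes: z points radially outwards from the axle along the pocket, x along the axle.
- rack: White vial rack, fixed to the bench (place and yaw vary), 60 mm (its x) by 150 mm (its y) by 30 mm high, with three round holes 18 mm across and 22 mm deep at y = -45, 0 and +45 mm. Origin: centre of its underside. The tall vial stands in one of the end holes, a short one in the other.
- vial_mid (a point): Centre of the tall vial: amber glass, 16 mm in diameter, 60 mm tall, with a black cap of the same diameter as its top 12 mm. It stands upright in its rack hole with 38 mm showing; its z axis points up through the cap, the point is half-way up (30 mm over its underside). 18 to 35 g. Once fully seated in the pocket its centre is level with the pocket's mouth.
- stub_mid (a point): Bystander: short vial (amber glass, 16 mm in diameter, 34 mm tall, black cap) in the other end hole of the rack; the point is its centre.
- beaker: Bystander: small glass beaker, 52 mm across, 55 mm tall; the point is the centre of its underside.
- dropper: Bystander: amber dropper bottle, 32 mm across, 75 mm tall; the point is the centre of its underside.
- wash: Bystander: white wash bottle, 66 mm across, 170 mm tall; the point is the centre of its underside.
- jar: Bystander: glass jar, 72 mm across, 90 mm tall; the point is the centre of its underside.
- dish: Bystander: flat glass dish, 90 mm across, 14 mm tall; the point is the centre of its underside.
- amber: Bystander: amber bottle, 48 mm across, 110 mm tall; the point is the centre of its underside.
Not all that is in view belongs to the job. Leave any green look-alike of the station alone.

How it is judged (in metres and radians):
On the way:
1. the wheel rests with its pocket pointing straight up (within 8 degrees), nothing touching it and the vial not yet brought to it (angle between pocket's own z axis and vertical below 0.14 rad and velocity of joint wheel between -0.05 and 0.05 rad/s and contact force between cradle and anything else below 0.1 N and distance between vial_mid and pocket above 0.06 m), for 0.2 s.
At the end, for the whole second after the job is handed in: The vial sits cap up at the bottom of the pocket (its centre within 6 mm of the mouth's centre, in line with the pocket within 7 degrees), the pocket points straight up within 8 degrees and the wheel is at rest (angle between pocket's own z axis and vertical below 0.14 rad and distance between vial_mid and pocket below 0.006 m and angle between the z axis of vial_mid and the z axis of pocket, either way round below 0.12 rad and angle between vial_mid's own z axis and vertical below 0.25 rad and velocity of joint wheel between -0.05 and 0.05 rad/s); the robot touches nothing.
It fails at once if more than 16 N on the wheel (contact force between cradle and anything else above 16 N).
It fails at once if another vial, vessel or bottle shifted by more than 30 mm (distance of any of stub_mid, beaker, dropper, wash, jar, dish, amber from where it was at the start of the episode above 0.03 m).
It also fails if it takes over 72 s, if anything falls off the work surface, if the arm or the gripper's body presses on something with over 40 N, if the wrist force passes 120 N, or if a joint passes its speed limit or range.

## Working session

There is one attempt and no reset: what is moved stays moved. The work goes in short steps, Python scripts to look and compute and a tool call to move; the robot and the scene stay as the last step left them, time stands still between calls to the robot, and variables do not carry over. Pictures are saved under pics/ and viewed, at most 13 in all, crops included, and the job is handed in when it is done.

Besides the shell and the picture viewer there is one more tool, called after ">>>" as name([rows], argument=value, ...), one row to a line, values as JSON. servo_tool: Moves the arm, as the interface text tells. Its arguments: {"type":"object","properties":{"steps":{"type":"array"},"newtons":{"type":"number"}},"required":["steps"]}

```bash
ls; mkdir -p pics; cat > h.py <<'E'
import numpy as np, cv2
from rig import env
def cam(n):
    m=env.camera_model(n); f=240/np.tan(np.radians(m["fovy"]/2)); return m,f
def shot(n,save=None):
    m,f=cam(n); im,d=env.get_image(n)
    np.savez(f"{n}.npz",im=im,d=d,T=m["T"],f=f,cx=m["cx"],cy=m["cy"])
    if save: cv2.imwrite("pics/"+save,im[:,:,::-1])
    return im,d
def load(n): return np.load(f"{n}.npz")
def cloud(n):
    z=load(n); d=z["d"]; v,u=np.mgrid[:480,:640]; x=(u-z["cx"])/z["f"]; y=(v-z["cy"])/z["f"]
    if n=="wrist":
        r=np.hypot(x,y)+1e-9; k=np.tan(np.minimum(r,1.5))/r; x,y=x*k,y*k
    P=np.stack([x*d,y*d,d],-1); T=z["T"]
    W=P@T[:3,:3].T+T[:3,3]; W[d==0]=np.nan
    return W,z["im"]
E
python3 - <<'E'
from h import *
a,_=shot("side");b,_=shot("top")
c=np.vstack([a,b])
cv2.imwrite("pics/side.png",a[:,:,::-1]);cv2.imwrite("pics/top.png",b[:,:,::-1])
print(env.observe())
for n in("side","top"):print(env.camera_model(n))
E
```

```text
pics
{'time_s': 0.1, 'q': array([-7.59342077e+01,  2.18376228e+01,  7.43768421e+01, -8.83217145e-04,
        8.38575043e+01, -1.23356642e+01]), 'qvel': array([-0.06655923, -0.14134794, -0.04258822, -0.09064916,  0.05866298,
       -0.01083549]), 'joint_efforts': array([ 3.77738368e-03, -4.49219799e+01, -2.31658405e+01, -1.31583874e-04,
        3.60184633e-03,  1.11886445e-05]), 'position': array([ 0.2445028 , -0.4924194 ,  0.24978989]), 'tool_rot': array([[ 8.95699759e-01,  4.44659239e-01, -3.20143980e-04],
       [ 4.44659282e-01, -8.95698972e-01,  1.21471200e-03],
       [ 2.53380280e-04, -1.23037224e-03, -9.99999211e-01]]), 'ft_force': array([-0.19220251,  0.60097952, -0.11444267]), 'wrist_torque': array([-0.0146299 , -0.02648728, -0.00856967]), 'gripper_force': 0.0, 'grip_width': 0.08523124649896684}
{'fovy': 47.149065681292576, 'cx': 329.0876756937246, 'cy': 243.50477574544746, 'T': array([[ 0.67198551,  0.60254412, -0.4305532 ,  1.15622621],
       [ 0.74039663, -0.53425204,  0.40790634, -0.52310293],
       [ 0.01575764, -0.59288729, -0.80513127,  1.24566024],
       [ 0.        ,  0.        ,  0.        ,  1.        ]])}
{'fovy': 44.745477624985185, 'cx': 318.61374274456006, 'cy': 235.0080857472463, 'T': array([[ 0.00726808, -0.99760844,  0.0687356 ,  0.45678359],
       [-0.99995937, -0.0068843 ,  0.00581864,  0.05685287],
       [-0.00533153, -0.0687751 , -0.99761794,  1.62158335],
       [ 0.        ,  0.        ,  0.        ,  1.        ]])}
```

View pics/side.png

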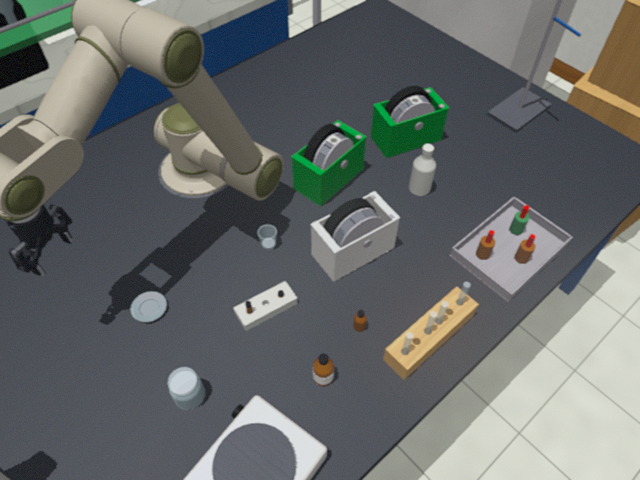

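View pics/top.png

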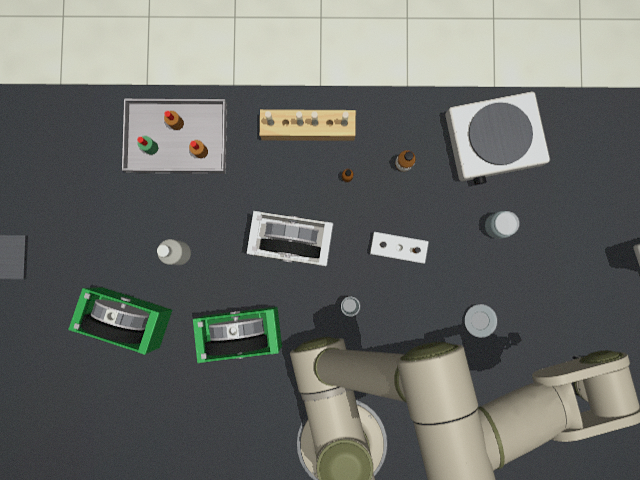

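The white station is at top px (290,238) and side px (355,235); its tyre is on the side nearest the robot. The green look-alikes are at top (235,335) and (120,320). The white rack is at top (399,247), with vial candidates at top (383,244) and (417,250), which are side (281,294) and (249,307). The wooden rack at (307,124) and the bottles are not part of the job. Now I'll measure.

```bash
python3 - <<'E'
from h import *
for n,box in(("top",(370,225,432,268)),("top",(240,205,340,272)),("side",(230,275,305,335)),("side",(300,185,410,285))):
    W,im=cloud(n); u0,v0,u1,v1=box
    w=W[v0:v1,u0:u1].reshape(-1,3); c=im[v0:v1,u0:u1].reshape(-1,3).astype(int)
    white=(c.min(1)>120)
    z=w[:,2]; lo,hi=((.02,.036) if u0 in(370,230) else (.128,.141))
    m=white&(z>lo)&(z<hi)
    p=w[m]; r=cv2.minAreaRect(p[:,:2].astype(np.float32)*1000); print(n,m.sum(),"medz",np.median(p[:,2]),r)
    print(cv2.boxPoints(r).round(1).tolist())
    if hi<.1:
        for nm,k in(("high",(z>.04)),):
            q=w[k];cq=c[k]
            if len(q):
                _,lab,cen=cv2.kmeans(q[:,:2].astype(np.float32),2,None,(3,50,1e-5),5,0)
                for i in range(2): print("vial",cen[i],(lab==i).sum(),"zmax",np.percentile(q[lab[:,0]==i,2],[50,90,100]))
W,im=cloud("side")
a=cv2.resize(im[180:290,300:410],None,fx=5,fy=5,interpolation=2)
b=cv2.resize(load("top")["im"][200:275,365:440],(550,550),interpolation=2)
b2=cv2.resize(im[280:335,225:305],(800,550),interpolation=2)
t=cv2.resize(load("top")["im"][205:270,240:340],(400,260),interpolation=2)
c=np.zeros((600,800,3),np.uint8);c[:300,:300]=cv2.resize(a,(300,300));c[300:,:300]=cv2.resize(b,(300,300));c[:300,320:756]=cv2.resize(b2,(436,300));c[320:580,320:720]=t
cv2.imwrite("pics/c1.png",c[:,:,::-1])
E
```

```text
top 1042 medz 0.029800596655167988 ((533.303955078125, -153.37509155273438), (151.25753784179688, 60.16575241088867), 80.2112045288086)
[[490.79998779296875, -222.8000030517578], [550.0999755859375, -233.0], [575.7999877929688, -84.0], [516.5, -73.69999694824219]]
vial [ 0.54249585 -0.10760378] 21 zmax [0.04402091 0.04755813 0.04899878]
vial [ 0.52560174 -0.19533701] 41 zmax [0.0650179  0.07083982 0.07346908]
top 906 medz 0.13511109770315177 ((550.2821655273438, 140.80274963378906), (206.75637817382812, 110.2787857055664), 81.73654174804688)
[[480.8999938964844, 46.400001525878906], [590.0, 30.600000381469727], [619.7000122070312, 235.1999969482422], [510.6000061035156, 251.0]]
side 1140 medz 0.029059524466739428 ((535.9674682617188, -152.5399169921875), (151.697265625, 64.75186920166016), 80.421142578125)
[[491.3999938964844, -221.89999389648438], [555.2999877929688, -232.6999969482422], [580.5, -83.0999984741211], [516.7000122070312, -72.4000015258789]]
vial [ 0.5454201  -0.10910284] 22 zmax [0.04268653 0.04501911 0.04749054]
vial [ 0.5315645  -0.19848181] 60 zmax [0.06304786 0.07003337 0.0716455 ]
side 794 medz 0.13392241320927312 ((552.9556884765625, 141.1908721923828), (210.6161346435547, 115.35699462890625), 81.48583221435547)
[[480.29998779296875, 45.599998474121094], [594.4000244140625, 28.5], [625.5999755859375, 236.8000030517578], [511.5, 253.89999389648438]]
```

View pics/c1.png

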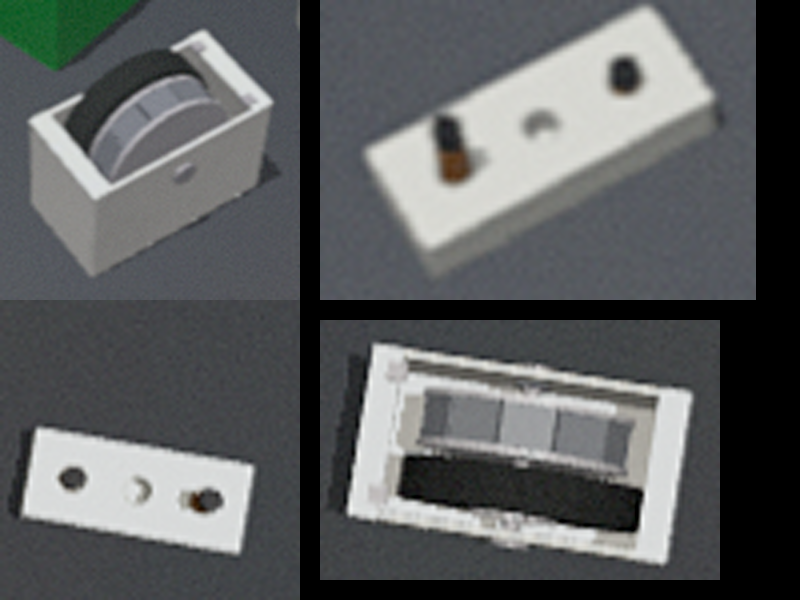

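Confirmed by the crop: the tall vial is at side (249,307), which is y≈-0.197. The other vial is a stub. The pocket isn't visible. I'll move above the tyre with the fingers closed.

>>> servo_tool([
  {"tx": 0.8, "ty": 2, "yaw": -1, "tz": 0.5, "claw": 0},
  {"tx": 1.8, "ty": 4, "yaw": -2.2},
  {"tx": 1.8, "ty": 4, "yaw": -2.2},
  {"tx": 1.8, "ty": 4, "yaw": -2.2},
  {"tx": 1.8, "ty": 4, "yaw": -2.2},
  {"tx": 1.8, "ty": 4, "yaw": -2.2},
  {"tx": 1.8, "ty": 4, "yaw": -2.2},
  {"tx": 1.8, "ty": 4, "yaw": -2.2},
  {"tx": 1.8, "ty": 4, "yaw": -2.2},
  {"tx": 1.8, "ty": 4, "yaw": -2.2},
  {"tx": 1.8, "ty": 4, "yaw": -2.2},
  {"tx": 1.8, "ty": 4, "yaw": -2.2},
  {"tx": 1.8, "ty": 4, "yaw": -2.2},
  {"tx": 1.8, "ty": 4, "yaw": -2.2},
  {"tx": 1.8, "ty": 4, "yaw": -2.2},
  {"tx": 1.8, "ty": 4, "yaw": -2.2},
  {"tx": 0.4, "ty": 1.2, "yaw": -0.9},
  {},
  {},
])

```text
invalid input at $.steps[1]: expected keys tx, ty, tz, yaw, claw
```

```bash
python3 - <<'E'
from h import *
o=env.observe();print(o["position"],o["tool_rot"],o["ft_force"],o["grip_width"],env.tcp_to_tips)
a,_=shot("side");b,_=shot("wrist")
W,im=cloud("wrist")
c=np.zeros((480,800,3),np.uint8);c[:,:480]=b[:,80:560];c[:320,480:]=cv2.resize(a[180:290,300:410],(320,320),interpolation=2)
cv2.imwrite("pics/c2.png",c[:,:,::-1])
E
```

```text
[ 0.2445028  -0.4924194   0.24978989] [[ 8.95699759e-01  4.44659239e-01 -3.20143980e-04]
 [ 4.44659282e-01 -8.95698972e-01  1.21471200e-03]
 [ 2.53380280e-04 -1.23037224e-03 -9.99999211e-01]] [-0.19220251  0.60097952 -0.11444267] 0.08523124649896684 0.019
```

View pics/c2.png

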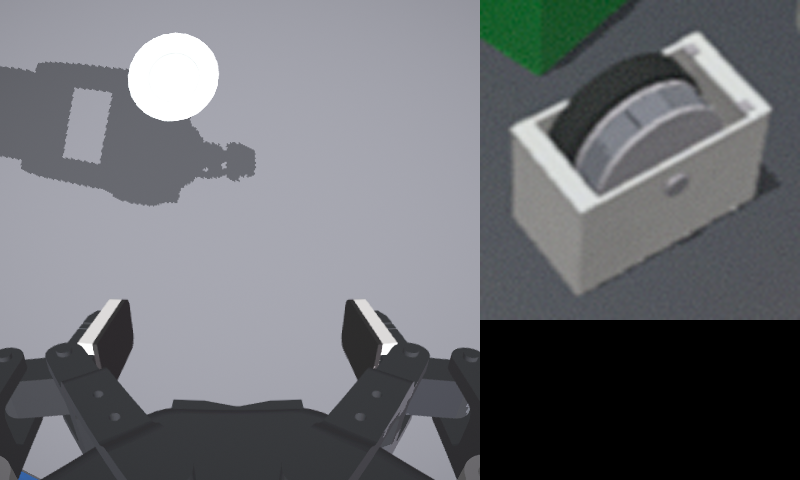

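The call was refused because every row needs all five keys. I'll send the full rows.

>>> servo_tool([
  {"tx": 0.8, "ty": 2, "tz": 0.5, "yaw": -1, "claw": 0},
  {"tx": 1.8, "ty": 4, "tz": 0, "yaw": -2.2, "claw": 0},
  {"tx": 1.8, "ty": 4, "tz": 0, "yaw": -2.2, "claw": 0},
  {"tx": 1.8, "ty": 4, "tz": 0, "yaw": -2.2, "claw": 0},
  {"tx": 1.8, "ty": 4, "tz": 0, "yaw": -2.2, "claw": 0},
  {"tx": 1.8, "ty": 4, "tz": 0, "yaw": -2.2, "claw": 0},
  {"tx": 1.8, "ty": 4, "tz": 0, "yaw": -2.2, "claw": 0},
  {"tx": 1.8, "ty": 4, "tz": 0, "yaw": -2.2, "claw": 0},
  {"tx": 1.8, "ty": 4, "tz": 0, "yaw": -2.2, "claw": 0},
  {"tx": 1.8, "ty": 4, "tz": 0, "yaw": -2.2, "claw": 0},
  {"tx": 1.8, "ty": 4, "tz": 0, "yaw": -2.2, "claw": 0},
  {"tx": 1.8, "ty": 4, "tz": 0, "yaw": -2.2, "claw": 0},
  {"tx": 1.8, "ty": 4, "tz": 0, "yaw": -2.2, "claw": 0},
  {"tx": 1.8, "ty": 4, "tz": 0, "yaw": -2.2, "claw": 0},
  {"tx": 1.8, "ty": 4, "tz": 0, "yaw": -2.2, "claw": 0},
  {"tx": 1.8, "ty": 4, "tz": 0, "yaw": -2.2, "claw": 0},
  {"tx": 0.4, "ty": 1.6, "tz": 0, "yaw": -0.7, "claw": 0},
  {"tx": 0, "ty": 0, "tz": 0, "yaw": 0, "claw": 0},
  {"tx": 0, "ty": 0, "tz": 0, "yaw": 0, "claw": 0},
])

```text
time_s: 2.1
position: [0.5263, 0.1432, 0.255]
tool_rot: [[0.99, -0.144, -0.001], [-0.144, -0.99, -0.0], [-0.001, 0.0, -1.0]]
ft_force: [0.6, 0.1, 0.5]
grip_width: -0.0002
gripper_force: 0.0
```

```bash
python3 - <<'E'
from h import *
o=env.observe();print(o["position"],o["tool_rot"],o["ft_force"],o["grip_width"])
a,_=shot("side");b,_=shot("wrist");
W,im=cloud("wrist"); z=load("wrist"); print(z["T"],z["f"])
c=np.zeros((480,800,3),np.uint8);c[:,:480]=b[:,80:560];c[:320,480:]=cv2.resize(a[180:290,300:410],(320,320),interpolation=2)
cv2.imwrite("pics/c3.png",c[:,:,::-1])
E
```

```text
[0.52632314 0.1431715  0.25504957] [[ 9.89647948e-01 -1.43514938e-01 -6.33577842e-04]
 [-1.43515168e-01 -9.89648061e-01 -3.33079620e-04]
 [-5.79217182e-04  4.20559593e-04 -9.99999744e-01]] [0.63613362 0.06978436 0.46066732] -0.0002161409133628686
[[-0.14588533 -0.95129622 -0.271575    0.59608654]
 [-0.98930098  0.14056401  0.03905547  0.13295075]
 [ 0.00102035  0.27436703 -0.96162451  0.37924269]
 [ 0.          0.          0.          1.        ]] 371.64829954431775
```

View pics/c3.png

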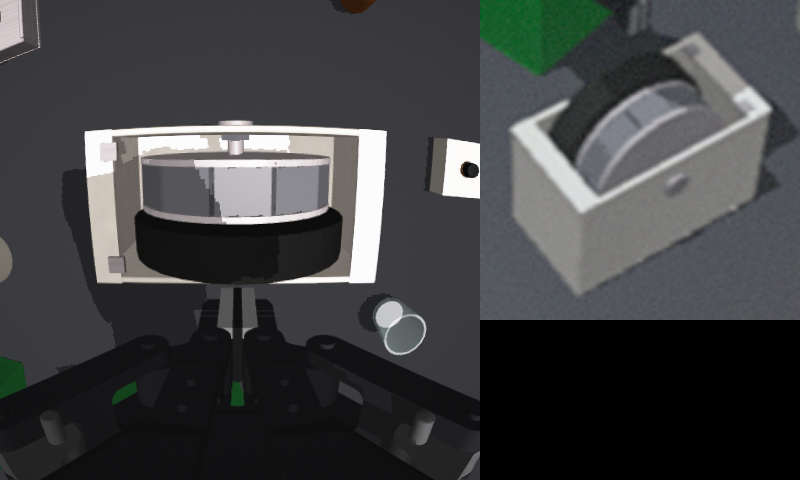

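The wrist view shows the wheel clearly: drum at rows 165-215, tyre at 215-280, no pocket. Next I get the tyre height from depth and check the station axis.

```bash
cat >> h.py <<'E'
S=np.array([.5503,.1408,0]); A=np.array([[.99,-.1437,0],[.1437,.99,0],[0,0,1.]])
def loc(n):
    W,im=cloud(n); return (W-S)@A.T, im
E
python3 - <<'E'
from h import *
L,im=loc("wrist")
z=load("wrist");v,u=np.mgrid[:480,:640];print("axis depth test")
x,y,h=L[...,0],L[...,1],L[...,2]
for x0,x1 in((-39,-30),(-22,-12),(-9,-3),(0,30)):
    m=(x>x0/1e3)&(x<x1/1e3)
    print(x0,[(int(b*1e3),round(float(np.nanpercentile(h[m&(abs(y-b)<.004)],90))*1e3,1)) for b in np.arange(-.04,.041,.02) if (m&(abs(y-b)<.004)).sum()>5])
m=(h>.13)&(h<.14)&(im.min(2)>120)&(abs(x)<.08)&(abs(y)<.13)
print(cv2.minAreaRect((L[m][:,:2]*1e3).astype(np.float32)))
E
```

```text
axis depth test
-39 [(-40, 299.1), (-20, 174.7), (0, 287.5), (19, 173.9), (40, 294.6)]
-22 [(-40, 330.8), (-20, 322.3), (0, 330.6), (19, 330.4), (40, 331.7)]
-9 [(-40, 164.1), (-20, 339.3), (0, 313.1), (19, 339.6), (40, 162.2)]
0 [(-40, 157.3), (-20, 167.7), (0, 169.4), (19, 167.7), (40, 158.0)]
((0.8221588134765625, 0.2888641357421875), (110.53374481201172, 207.5342559814453), 0.07065055519342422)
```

>>> servo_tool([
  {"tx": -0.2, "ty": -1.4, "tz": -2.5, "yaw": 0, "claw": 0},
  {"tx": -0.2, "ty": -1.4, "tz": -2.5, "yaw": 0, "claw": 0},
  {"tx": 0, "ty": 0, "tz": -0.4, "yaw": 0, "claw": 0},
  {"tx": 0, "ty": 0, "tz": -0.2, "yaw": 0, "claw": 0},
  {"tx": 0, "ty": 0, "tz": 0, "yaw": 0, "claw": 0},
])

```text
time_s: 2.7
position: [0.523, 0.1154, 0.2003]
tool_rot: [[0.989, -0.145, 0.002], [-0.145, -0.989, 0.0], [0.002, -0.0, -1.0]]
ft_force: [-0.2, -0.2, 1.4]
grip_width: 0.0
gripper_force: 0.0
```

>>> servo_tool([
  {"tx": 0, "ty": 0, "tz": -0.1, "yaw": 0, "claw": 0},
  {"tx": 0, "ty": 0, "tz": -0.1, "yaw": 0, "claw": 0},
  {"tx": 0, "ty": 0, "tz": -0.1, "yaw": 0, "claw": 0},
  {"tx": 0, "ty": 0, "tz": 0, "yaw": 0, "claw": 0},
])

```text
time_s: 3.1
position: [0.5225, 0.1155, 0.1964]
tool_rot: [[0.99, -0.144, 0.0], [-0.144, -0.99, 0.0], [0.0, -0.0, -1.0]]
ft_force: [0.2, -0.2, -0.3]
grip_width: 0.0
gripper_force: 0.0
```

>>> servo_tool([
  {"tx": 0, "ty": 0, "tz": -0.1, "yaw": 0, "claw": 0},
  {"tx": 0, "ty": 0, "tz": -0.05, "yaw": 0, "claw": 0},
  {"tx": 0, "ty": 0, "tz": 0, "yaw": 0, "claw": 0},
])

```text
time_s: 3.4
position: [0.5225, 0.1154, 0.1947]
tool_rot: [[0.99, -0.144, -0.0], [-0.144, -0.99, 0.0], [-0.0, 0.0, -1.0]]
ft_force: [-0.3, 0.2, -0.4]
grip_width: -0.0003
gripper_force: 0.0
```

>>> servo_tool([
  {"tx": 0, "ty": 0, "tz": -0.1, "yaw": 0, "claw": 0},
  {"tx": 0, "ty": 0, "tz": -0.05, "yaw": 0, "claw": 0},
  {"tx": 0, "ty": 0, "tz": 0, "yaw": 0, "claw": 0},
])

```text
time_s: 3.7
position: [0.5225, 0.1154, 0.1933]
tool_rot: [[0.99, -0.144, -0.0], [-0.144, -0.99, -0.0], [-0.0, 0.0, -1.0]]
ft_force: [-0.3, 0.4, 0.5]
grip_width: 0.0001
gripper_force: 0.0
```

>>> servo_tool([
  {"tx": 0, "ty": 0, "tz": -0.1, "yaw": 0, "claw": 0},
  {"tx": 0, "ty": 0, "tz": 0, "yaw": 0, "claw": 0},
])

```text
time_s: 3.9
position: [0.5225, 0.1154, 0.1922]
tool_rot: [[0.99, -0.144, -0.0], [-0.144, -0.99, -0.0], [-0.0, 0.0, -1.0]]
ft_force: [0.5, -0.2, 0.1]
grip_width: -0.0001
gripper_force: 0.0
```

>>> servo_tool([
  {"tx": 0, "ty": 0, "tz": -0.1, "yaw": 0, "claw": 0},
  {"tx": 0, "ty": 0, "tz": 0, "yaw": 0, "claw": 0},
])

```text
time_s: 4.1
position: [0.5226, 0.1154, 0.1914]
tool_rot: [[0.99, -0.144, 0.0], [-0.144, -0.99, -0.0], [0.0, -0.0, -1.0]]
ft_force: [-0.3, -0.4, 2.5]
grip_width: -0.0003
gripper_force: 1.1
```

>>> servo_tool([
  {"tx": 0.03, "ty": 0.2, "tz": 0.0, "yaw": 0, "claw": 0},
  {"tx": 0.04, "ty": 0.3, "tz": 0.07, "yaw": 0, "claw": 0},
  {"tx": 0.04, "ty": 0.3, "tz": 0.06, "yaw": 0, "claw": 0},
])

```text
time_s: 4.4
position: [0.5238, 0.1235, 0.193]
tool_rot: [[0.99, -0.144, 0.0], [-0.144, -0.99, -0.0], [0.0, 0.0, -1.0]]
ft_force: [-1.1, -1.9, 4.9]
grip_width: 0.0
gripper_force: 2.5
```

>>> servo_tool([
  {"tx": 0.04, "ty": 0.3, "tz": 0.05, "yaw": 0, "claw": 0},
  {"tx": 0.04, "ty": 0.3, "tz": 0.04, "yaw": 0, "claw": 0},
  {"tx": 0.04, "ty": 0.3, "tz": 0.03, "yaw": 0, "claw": 0},
])

```text
time_s: 4.7
position: [0.525, 0.1328, 0.1942]
tool_rot: [[0.99, -0.144, 0.001], [-0.144, -0.99, 0.0], [0.001, -0.0, -1.0]]
ft_force: [-1.5, -2.2, 5.3]
grip_width: 0.0003
gripper_force: 2.7
```

>>> servo_tool([
  {"tx": 0.05, "ty": 0.35, "tz": 0.03, "yaw": 0, "claw": 0},
  {"tx": 0.05, "ty": 0.35, "tz": 0.02, "yaw": 0, "claw": 0},
  {"tx": 0.05, "ty": 0.35, "tz": 0.01, "yaw": 0, "claw": 0},
  {"tx": 0.05, "ty": 0.35, "tz": 0, "yaw": 0, "claw": 0},
])

```text
time_s: 5.1
position: [0.5271, 0.1468, 0.1948]
tool_rot: [[0.99, -0.144, 0.001], [-0.144, -0.99, 0.0], [0.001, -0.0, -1.0]]
ft_force: [-1.1, -2.4, 6.4]
grip_width: 0.0003
gripper_force: 2.9
```

>>> servo_tool([
  {"tx": 0.05, "ty": 0.35, "tz": 0, "yaw": 0, "claw": 0},
  {"tx": 0.05, "ty": 0.35, "tz": -0.01, "yaw": 0, "claw": 0},
  {"tx": 0.05, "ty": 0.35, "tz": -0.03, "yaw": 0, "claw": 0},
  {"tx": 0.05, "ty": 0.35, "tz": -0.04, "yaw": 0, "claw": 0},
])

```text
time_s: 5.5
position: [0.5291, 0.161, 0.1941]
tool_rot: [[0.99, -0.144, 0.001], [-0.144, -0.99, 0.001], [0.001, -0.001, -1.0]]
ft_force: [-0.5, -0.2, 5.9]
grip_width: -0.0002
gripper_force: 2.6
```

>>> servo_tool([
  {"tx": 0.05, "ty": 0.35, "tz": -0.06, "yaw": 0, "claw": 0},
  {"tx": 0.05, "ty": 0.35, "tz": -0.07, "yaw": 0, "claw": 0},
  {"tx": 0.05, "ty": 0.35, "tz": -0.08, "yaw": 0, "claw": 0},
  {"tx": 0.05, "ty": 0.35, "tz": -0.1, "yaw": 0, "claw": 0},
])

```text
time_s: 5.9
position: [0.5311, 0.175, 0.1908]
tool_rot: [[0.99, -0.144, 0.001], [-0.144, -0.99, 0.001], [0.001, -0.001, -1.0]]
ft_force: [0.3, -0.2, 4.3]
grip_width: -0.0003
gripper_force: 2.2
```

>>> servo_tool([
  {"tx": 0, "ty": 0, "tz": 0, "yaw": 0, "claw": 0},
  {"tx": 0, "ty": 0, "tz": 1, "yaw": 0, "claw": 0},
  {"tx": -0.2, "ty": -1.5, "tz": 1.5, "yaw": 0, "claw": 0},
  {"tx": -0.3, "ty": -2, "tz": 0, "yaw": 0, "claw": 0},
  {"tx": -0.3, "ty": -2.2, "tz": 0, "yaw": 0, "claw": 0},
  {"tx": 0, "ty": 0, "tz": 0, "yaw": 0, "claw": 0},
])

```text
time_s: 6.5
position: [0.5226, 0.1155, 0.2158]
tool_rot: [[0.989, -0.147, -0.001], [-0.147, -0.989, -0.001], [-0.001, 0.001, -1.0]]
ft_force: [-1.2, -0.3, 0.5]
grip_width: -0.0004
gripper_force: 0.0
```

```bash
cat >> h.py <<'E'
def drum():
    L,im=loc("wrist"); x,y,h=L[...,0],L[...,1],L[...,2]-.1
    th=np.degrees(np.arctan2(-y,h)); r=np.hypot(y,h); g=im.mean(2)
    for x0,x1 in((.0045,.011),(.012,.019),(.020,.027)):
        o=[]
        for t in range(-55,60,5):
            m=(x>x0)&(x<x1)&(abs(th-t)<2.5)&(r>.03)&(r<.09)
            o.append("%d:%.0f"%(np.median(g[m]),np.median(r[m])*1e3) if m.sum()>3 else "--")
        print(*o)
E
cat > look.py <<'E'
from h import *
import sys
o=env.observe();print(o["position"].round(4),o["ft_force"].round(1))
b,_=shot("wrist",sys.argv[1]); drum()
E
python3 - <<'E'
from h import *
drum()
E
python3 look.py w1.png
```

```text
71:68 71:68 71:69 82:69 87:69 87:68 87:68 87:68 87:69 79:69 185:69 186:68 187:68 188:69 188:69 134:69 142:69 142:68 142:68 142:68 142:69 129:69 98:69
71:68 71:68 71:69 84:69 86:69 87:68 87:68 87:68 87:69 143:69 187:69 189:68 190:68 191:68 191:69 130:69 142:69 142:68 142:68 142:68 142:69 131:69 98:69
70:68 71:68 71:69 82:69 86:69 86:68 86:68 86:68 138:69 153:69 190:69 191:68 192:68 193:68 194:69 122:69 142:69 142:68 142:68 142:68 141:69 139:69 98:68
[0.5226 0.1155 0.2158] [-1.2 -0.3  0.5]
65:69 65:68 65:68 65:68 65:69 62:69 74:69 74:69 74:68 75:68 75:69 74:69 72:69 72:69 72:68 72:68 140:69 138:69 106:69 106:68 106:68 106:68 106:69
65:69 65:69 65:68 65:68 65:68 62:69 74:70 74:69 75:68 75:68 75:69 74:69 72:69 72:68 72:68 142:68 141:69 139:69 106:69 106:68 106:68 106:68 106:69
68:69 66:68 66:68 65:68 65:69 65:69 74:69 74:68 75:68 75:68 75:69 70:69 72:69 72:68 72:68 144:68 142:69 140:69 106:69 106:68 106:68 106:68 106:69
```

```bash
cat >> h.py <<'E'
def tyre():
    L,im=loc("wrist"); x,y,h=L[...,0],L[...,1],L[...,2]-.1
    th=np.degrees(np.arctan2(-y,h)); r=np.hypot(y,h); g=im.mean(2)
    print("tyre",*["%d:%.1f(%d)"%(t,np.median(r[m])*1e3,m.sum()) for t in range(-50,55,10) for m in [(x>-.038)&(x<-.012)&(abs(th-t)<3)&(r>.07)&(r<.09)] if m.sum()>3])
E
echo "tyre()">>look.py
python3 - <<'E'
from h import *
tyre()
E
```

```text
tyre -50:75.5(105) -40:75.7(279) -30:76.5(410) -20:77.2(542) -10:77.7(683) 0:78.5(813) 10:79.5(621) 20:80.4(364) 30:81.0(540) 40:81.7(546) 50:82.5(335)
```

>>> servo_tool([
  {"tx": 0, "ty": 0, "tz": -1.2, "yaw": 0, "claw": 0},
  {"tx": 0, "ty": 0, "tz": -0.6, "yaw": 0, "claw": 0},
  {"tx": 0, "ty": 0, "tz": -0.2, "yaw": 0, "claw": 0},
  {"tx": 0, "ty": 0, "tz": 0, "yaw": 0, "claw": 0},
])

```text
time_s: 6.95
position: [0.5227, 0.1178, 0.1957]
tool_rot: [[0.99, -0.144, -0.0], [-0.144, -0.99, 0.0], [-0.001, -0.0, -1.0]]
ft_force: [-2.3, 1.1, 2.1]
grip_width: 0.0001
gripper_force: 1.0
```

>>> servo_tool([
  {"tx": 0, "ty": 0, "tz": -0.1, "yaw": 0, "claw": 0},
  {"tx": 0, "ty": 0, "tz": 0, "yaw": 0, "claw": 0},
])

```text
time_s: 7.15
position: [0.5228, 0.1176, 0.195]
tool_rot: [[0.99, -0.144, 0.0], [-0.144, -0.99, -0.0], [0.0, -0.0, -1.0]]
ft_force: [-3.1, 0.1, 5.2]
grip_width: -0.0001
gripper_force: 2.5
```

>>> servo_tool([
  {"tx": 0.07, "ty": 0.5, "tz": 0.12, "yaw": 0, "claw": 0},
  {"tx": 0.07, "ty": 0.5, "tz": 0.1, "yaw": 0, "claw": 0},
  {"tx": 0.07, "ty": 0.5, "tz": 0.07, "yaw": 0, "claw": 0},
  {"tx": 0.07, "ty": 0.5, "tz": 0.04, "yaw": 0, "claw": 0},
])

```text
time_s: 7.55
position: [0.5257, 0.1379, 0.198]
tool_rot: [[0.99, -0.144, 0.0], [-0.144, -0.99, 0.0], [0.0, -0.0, -1.0]]
ft_force: [-2.7, -1.9, 5.6]
grip_width: 0.0002
gripper_force: 2.6
```

>>> servo_tool([
  {"tx": 0.07, "ty": 0.5, "tz": 0.01, "yaw": 0, "claw": 0},
  {"tx": 0.07, "ty": 0.5, "tz": 0, "yaw": 0, "claw": 0},
  {"tx": 0.07, "ty": 0.5, "tz": -0.02, "yaw": 0, "claw": 0},
  {"tx": 0.07, "ty": 0.5, "tz": -0.05, "yaw": 0, "claw": 0},
])

```text
time_s: 7.95
position: [0.5287, 0.1581, 0.1977]
tool_rot: [[0.99, -0.144, 0.001], [-0.144, -0.99, 0.0], [0.001, -0.001, -1.0]]
ft_force: [-2.0, -1.1, 8.2]
grip_width: 0.0003
gripper_force: 3.5
```

>>> servo_tool([
  {"tx": 0.07, "ty": 0.5, "tz": -0.09, "yaw": 0, "claw": 0},
  {"tx": 0.07, "ty": 0.5, "tz": -0.11, "yaw": 0, "claw": 0},
  {"tx": 0.07, "ty": 0.5, "tz": -0.14, "yaw": 0, "claw": 0},
  {"tx": 0.07, "ty": 0.5, "tz": -0.17, "yaw": 0, "claw": 0},
  {"tx": 0, "ty": 0, "tz": 0, "yaw": 0, "claw": 0},
])

```text
time_s: 8.45
position: [0.5316, 0.179, 0.1925]
tool_rot: [[0.99, -0.143, 0.002], [-0.143, -0.99, 0.002], [0.001, -0.002, -1.0]]
ft_force: [-1.9, 4.2, 6.6]
grip_width: 0.0001
gripper_force: 3.9
```

>>> servo_tool([
  {"tx": 0, "ty": 0, "tz": 1, "yaw": 0, "claw": 0},
  {"tx": -0.2, "ty": -1.5, "tz": 1.5, "yaw": 0, "claw": 0},
  {"tx": -0.3, "ty": -2, "tz": 0.3, "yaw": 0, "claw": 0},
  {"tx": -0.4, "ty": -2.8, "tz": 0, "yaw": 0, "claw": 0},
  {"tx": 0, "ty": 0, "tz": 0, "yaw": 0, "claw": 0},
])

```text
time_s: 8.95
position: [0.5223, 0.1115, 0.2212]
tool_rot: [[0.989, -0.147, 0.001], [-0.147, -0.989, -0.001], [0.001, 0.001, -1.0]]
ft_force: [-0.8, 1.1, 0.3]
grip_width: 0.0
gripper_force: 0.0
```

```bash
python3 look.py w2.png
```

```text
[0.5223 0.1115 0.2212] [-0.8  1.1  0.3]
57:68 57:69 65:69 70:69 70:68 70:68 70:68 71:69 59:69 76:69 76:69 76:68 76:68 76:69 65:69 66:69 92:68 122:68 122:68 122:69 117:69 87:69 87:68
57:68 57:69 64:69 70:69 70:68 70:68 70:68 70:69 59:69 76:69 77:68 77:68 77:68 77:69 62:69 66:69 122:68 122:68 122:68 122:69 118:69 87:69 87:68
57:68 57:69 68:69 70:69 70:69 70:68 70:68 70:69 57:69 77:69 77:68 77:68 77:68 77:69 64:69 122:69 122:68 122:68 122:68 122:69 120:69 86:69 86:68
tyre -50:78.3(119) -40:79.2(206) -30:79.8(365) -20:80.7(546) -10:81.7(719) 0:82.6(834) 10:83.2(767) 20:83.8(399) 30:84.2(493) 40:84.6(505) 50:84.9(338)
```

>>> servo_tool([
  {"tx": 0, "ty": 0, "tz": -1.2, "yaw": 0, "claw": 0},
  {"tx": 0, "ty": 0, "tz": -0.7, "yaw": 0, "claw": 0},
  {"tx": 0, "ty": 0, "tz": -0.3, "yaw": 0, "claw": 0},
  {"tx": 0, "ty": 0, "tz": 0, "yaw": 0, "claw": 0},
])

```text
time_s: 9.4
position: [0.5223, 0.1146, 0.1984]
tool_rot: [[0.99, -0.144, -0.0], [-0.144, -0.99, -0.0], [-0.0, 0.0, -1.0]]
ft_force: [-2.3, -0.6, 4.5]
grip_width: -0.0006
gripper_force: 1.8
```

>>> servo_tool([
  {"tx": 0, "ty": 0, "tz": -0.07, "yaw": 0, "claw": 0},
  {"tx": 0, "ty": 0, "tz": 0, "yaw": 0, "claw": 0},
])

```text
time_s: 9.6
position: [0.5223, 0.1145, 0.198]
tool_rot: [[0.99, -0.144, 0.001], [-0.144, -0.99, 0.0], [0.001, -0.0, -1.0]]
ft_force: [-1.9, 0.4, 5.6]
grip_width: 0.0002
gripper_force: 2.7
```

>>> servo_tool([
  {"tx": 0.07, "ty": 0.5, "tz": 0.15, "yaw": 0, "claw": 0},
  {"tx": 0.07, "ty": 0.5, "tz": 0.12, "yaw": 0, "claw": 0},
  {"tx": 0.07, "ty": 0.5, "tz": 0.08, "yaw": 0, "claw": 0},
  {"tx": 0.07, "ty": 0.5, "tz": 0.06, "yaw": 0, "claw": 0},
  {"tx": 0.07, "ty": 0.5, "tz": 0.02, "yaw": 0, "claw": 0},
])

```text
time_s: 10.1
position: [0.5258, 0.14, 0.2018]
tool_rot: [[0.99, -0.144, 0.0], [-0.144, -0.99, 0.0], [0.0, -0.0, -1.0]]
ft_force: [-2.3, -1.5, 4.7]
grip_width: 0.0003
gripper_force: 2.5
```

>>> servo_tool([
  {"tx": 0.07, "ty": 0.5, "tz": 0, "yaw": 0, "claw": 0},
  {"tx": 0.07, "ty": 0.5, "tz": 0, "yaw": 0, "claw": 0},
  {"tx": 0.07, "ty": 0.5, "tz": -0.03, "yaw": 0, "claw": 0},
  {"tx": 0.07, "ty": 0.5, "tz": -0.06, "yaw": 0, "claw": 0},
])

```text
time_s: 10.5
position: [0.5288, 0.1601, 0.2012]
tool_rot: [[0.99, -0.144, 0.001], [-0.144, -0.99, 0.0], [0.001, -0.001, -1.0]]
ft_force: [-2.9, -0.3, 6.0]
grip_width: 0.0002
gripper_force: 3.2
```

>>> servo_tool([
  {"tx": 0.07, "ty": 0.5, "tz": -0.09, "yaw": 0, "claw": 0},
  {"tx": 0.07, "ty": 0.5, "tz": -0.12, "yaw": 0, "claw": 0},
  {"tx": 0.07, "ty": 0.5, "tz": -0.15, "yaw": 0, "claw": 0},
  {"tx": 0.07, "ty": 0.5, "tz": -0.18, "yaw": 0, "claw": 0},
  {"tx": 0, "ty": 0, "tz": 0, "yaw": 0, "claw": 0},
])

```text
time_s: 11.0
position: [0.5317, 0.1809, 0.1956]
tool_rot: [[0.99, -0.143, 0.001], [-0.143, -0.99, 0.002], [0.001, -0.002, -1.0]]
ft_force: [-1.1, 3.8, 5.9]
grip_width: 0.0001
gripper_force: 3.6
```

>>> servo_tool([
  {"tx": 0, "ty": 0, "tz": 1, "yaw": 0, "claw": 0},
  {"tx": -0.2, "ty": -1.5, "tz": 1.5, "yaw": 0, "claw": 0},
  {"tx": -0.3, "ty": -2, "tz": 0.2, "yaw": 0, "claw": 0},
  {"tx": -0.4, "ty": -2.8, "tz": 0, "yaw": 0, "claw": 0},
  {"tx": 0, "ty": 0, "tz": 0, "yaw": 0, "claw": 0},
  {"tx": 0, "ty": 0, "tz": 0, "yaw": 0, "claw": 0},
])

```text
time_s: 11.6
position: [0.5225, 0.1156, 0.2231]
tool_rot: [[0.989, -0.146, 0.001], [-0.146, -0.989, 0.0], [0.001, -0.0, -1.0]]
ft_force: [-0.5, -0.0, -0.6]
grip_width: 0.0004
gripper_force: 0.0
```

```bash
python3 look.py w3.png
```

```text
[0.5225 0.1156 0.2231] [-0.5 -0.  -0.6]
64:69 64:68 64:68 63:68 63:69 73:70 74:69 74:68 74:68 74:68 74:69 72:69 73:69 73:68 73:68 73:68 149:69 99:69 110:69 110:68 110:68 110:68 110:69
63:69 63:68 63:68 64:68 63:69 73:69 74:69 74:68 74:68 74:68 74:69 72:69 73:69 73:68 73:68 153:68 151:69 99:69 110:69 110:68 110:68 110:68 110:69
67:69 64:68 64:68 64:69 63:69 73:69 74:69 74:68 74:68 74:69 74:69 73:69 73:69 73:68 144:68 155:69 152:69 98:69 110:69 110:68 110:68 110:68 110:69
tyre -50:82.1(85) -40:82.9(239) -30:83.6(430) -20:84.3(623) -10:84.9(773) 0:85.1(870) 10:85.1(643) 20:85.0(406) 30:84.8(561) 40:84.5(451) 50:84.0(291)
```

>>> servo_tool([
  {"tx": 0, "ty": 0, "tz": -1.2, "yaw": 0, "claw": 0},
  {"tx": 0, "ty": 0, "tz": -0.7, "yaw": 0, "claw": 0},
  {"tx": 0, "ty": 0, "tz": -0.3, "yaw": 0, "claw": 0},
  {"tx": 0, "ty": 0, "tz": 0, "yaw": 0, "claw": 0},
])

```text
time_s: 12.05
position: [0.5223, 0.1167, 0.2006]
tool_rot: [[0.99, -0.144, -0.0], [-0.144, -0.99, 0.0], [-0.0, -0.0, -1.0]]
ft_force: [-1.3, 0.5, 3.9]
grip_width: 0.0001
gripper_force: 1.7
```

>>> servo_tool([
  {"tx": 0, "ty": 0, "tz": -0.07, "yaw": 0, "claw": 0},
  {"tx": 0, "ty": 0, "tz": 0, "yaw": 0, "claw": 0},
])

```text
time_s: 12.25
position: [0.5223, 0.1165, 0.2002]
tool_rot: [[0.99, -0.144, 0.0], [-0.144, -0.99, 0.0], [0.0, -0.0, -1.0]]
ft_force: [-3.2, 0.8, 5.2]
grip_width: 0.0001
gripper_force: 2.6
```

>>> servo_tool([
  {"tx": 0.07, "ty": 0.5, "tz": 0.13, "yaw": 0, "claw": 0},
  {"tx": 0.07, "ty": 0.5, "tz": 0.1, "yaw": 0, "claw": 0},
  {"tx": 0.07, "ty": 0.5, "tz": 0.07, "yaw": 0, "claw": 0},
  {"tx": 0.07, "ty": 0.5, "tz": 0.03, "yaw": 0, "claw": 0},
  {"tx": 0.07, "ty": 0.5, "tz": 0.01, "yaw": 0, "claw": 0},
])

```text
time_s: 12.75
position: [0.5259, 0.142, 0.2032]
tool_rot: [[0.99, -0.144, 0.0], [-0.144, -0.99, 0.0], [0.0, -0.0, -1.0]]
ft_force: [-1.6, -0.0, 6.2]
grip_width: 0.0002
gripper_force: 2.5
```

>>> servo_tool([
  {"tx": 0.07, "ty": 0.5, "tz": 0, "yaw": 0, "claw": 0},
  {"tx": 0.07, "ty": 0.5, "tz": -0.02, "yaw": 0, "claw": 0},
  {"tx": 0.07, "ty": 0.5, "tz": -0.04, "yaw": 0, "claw": 0},
  {"tx": 0.07, "ty": 0.5, "tz": -0.07, "yaw": 0, "claw": 0},
])

```text
time_s: 13.15
position: [0.5289, 0.1621, 0.202]
tool_rot: [[0.99, -0.144, 0.001], [-0.144, -0.99, 0.0], [0.001, -0.001, -1.0]]
ft_force: [-2.0, 0.3, 5.4]
grip_width: -0.0001
gripper_force: 2.9
```

>>> servo_tool([
  {"tx": 0.07, "ty": 0.5, "tz": -0.1, "yaw": 0, "claw": 0},
  {"tx": 0.07, "ty": 0.5, "tz": -0.13, "yaw": 0, "claw": 0},
  {"tx": 0.07, "ty": 0.5, "tz": -0.16, "yaw": 0, "claw": 0},
  {"tx": 0.03, "ty": 0.2, "tz": -0.07, "yaw": 0, "claw": 0},
  {"tx": 0, "ty": 0, "tz": 0, "yaw": 0, "claw": 0},
])

```text
time_s: 13.65
position: [0.5313, 0.1796, 0.1974]
tool_rot: [[0.99, -0.144, 0.001], [-0.144, -0.99, 0.001], [0.001, -0.002, -1.0]]
ft_force: [-1.7, 2.9, 5.3]
grip_width: -0.0003
gripper_force: 3.1
```

>>> servo_tool([
  {"tx": 0, "ty": 0, "tz": 1, "yaw": 0, "claw": 0},
  {"tx": -0.2, "ty": -1.5, "tz": 1.5, "yaw": 0, "claw": 0},
  {"tx": -0.3, "ty": -2, "tz": 0.2, "yaw": 0, "claw": 0},
  {"tx": -0.4, "ty": -2.8, "tz": 0, "yaw": 0, "claw": 0},
  {"tx": 0, "ty": 0, "tz": 0, "yaw": 0, "claw": 0},
  {"tx": 0, "ty": 0, "tz": 0, "yaw": 0, "claw": 0},
])

```text
time_s: 14.25
position: [0.5223, 0.1153, 0.2245]
tool_rot: [[0.989, -0.145, 0.0], [-0.145, -0.989, 0.0], [0.0, -0.0, -1.0]]
ft_force: [-0.0, 0.1, 0.0]
grip_width: 0.0
gripper_force: 0.0
```

```bash
python3 look.py w4.png
```

```text
[0.5223 0.1153 0.2245] [-0.   0.1  0. ]
56:68 57:69 69:69 70:69 70:68 70:68 70:68 70:69 65:69 76:69 76:68 76:68 76:68 76:69 60:69 68:69 124:68 124:68 115:68 89:69 223:68 186:71 169:70
56:68 56:69 69:69 70:69 70:68 70:68 70:68 70:69 63:69 77:69 77:68 77:68 77:68 77:69 60:69 124:69 124:68 124:68 116:68 89:69 222:68 198:71 --
56:68 59:69 69:70 70:69 70:68 70:68 70:68 70:69 61:69 77:69 77:68 77:68 77:68 78:69 76:69 124:69 124:68 124:68 113:68 89:69 222:68 189:71 179:71
tyre -50:84.8(154) -40:85.1(296) -30:85.3(441) -20:85.2(604) -10:84.8(759) 0:84.3(860) 10:83.8(663) 20:83.2(425) 30:82.5(547) 40:81.5(457) 50:80.4(298)
```

The white pocket block has come into view at about +43° and beyond. One more full stroke is needed.

>>> servo_tool([
  {"tx": 0, "ty": 0, "tz": -1.3, "yaw": 0, "claw": 0},
  {"tx": 0, "ty": 0, "tz": -0.8, "yaw": 0, "claw": 0},
  {"tx": 0, "ty": 0, "tz": -0.4, "yaw": 0, "claw": 0},
  {"tx": 0, "ty": 0, "tz": 0, "yaw": 0, "claw": 0},
])

```text
time_s: 14.7
position: [0.522, 0.1159, 0.1991]
tool_rot: [[0.99, -0.144, -0.001], [-0.144, -0.99, 0.0], [-0.001, -0.0, -1.0]]
ft_force: [-1.8, 0.0, 1.8]
grip_width: -0.0
gripper_force: 0.7
```

>>> servo_tool([
  {"tx": 0, "ty": 0, "tz": -0.07, "yaw": 0, "claw": 0},
  {"tx": 0, "ty": 0, "tz": 0, "yaw": 0, "claw": 0},
])

```text
time_s: 14.9
position: [0.5221, 0.1156, 0.1989]
tool_rot: [[0.99, -0.144, 0.001], [-0.144, -0.99, 0.0], [0.001, -0.0, -1.0]]
ft_force: [-0.5, 1.1, 2.3]
grip_width: -0.0001
gripper_force: 1.1
```

>>> servo_tool([
  {"tx": 0, "ty": 0, "tz": -0.07, "yaw": 0, "claw": 0},
  {"tx": 0.05, "ty": 0.3, "tz": 0.05, "yaw": 0, "claw": 0},
  {"tx": 0.07, "ty": 0.5, "tz": 0.12, "yaw": 0, "claw": 0},
  {"tx": 0.07, "ty": 0.5, "tz": 0.08, "yaw": 0, "claw": 0},
  {"tx": 0.07, "ty": 0.5, "tz": 0.05, "yaw": 0, "claw": 0},
])

```text
time_s: 15.4
position: [0.5247, 0.1334, 0.2013]
tool_rot: [[0.989, -0.145, 0.0], [-0.145, -0.989, -0.001], [0.001, 0.001, -1.0]]
ft_force: [-2.2, -1.0, 4.3]
grip_width: -0.0002
gripper_force: 2.6
```

>>> servo_tool([
  {"tx": 0.07, "ty": 0.5, "tz": 0.02, "yaw": 0, "claw": 0},
  {"tx": 0.07, "ty": 0.5, "tz": -0.01, "yaw": 0, "claw": 0},
  {"tx": 0.07, "ty": 0.5, "tz": -0.01, "yaw": 0, "claw": 0},
  {"tx": 0.07, "ty": 0.5, "tz": -0.03, "yaw": 0, "claw": 0},
])

```text
time_s: 15.8
position: [0.5276, 0.1536, 0.2008]
tool_rot: [[0.99, -0.144, 0.001], [-0.144, -0.99, -0.0], [0.001, 0.0, -1.0]]
ft_force: [-1.2, -0.4, 5.7]
grip_width: -0.0002
gripper_force: 2.7
```

>>> servo_tool([
  {"tx": 0.07, "ty": 0.5, "tz": -0.07, "yaw": 0, "claw": 0},
  {"tx": 0.07, "ty": 0.5, "tz": -0.1, "yaw": 0, "claw": 0},
  {"tx": 0.07, "ty": 0.5, "tz": -0.13, "yaw": 0, "claw": 0},
  {"tx": 0.07, "ty": 0.5, "tz": -0.15, "yaw": 0, "claw": 0},
  {"tx": 0, "ty": 0, "tz": 0, "yaw": 0, "claw": 0},
])

```text
time_s: 16.3
position: [0.5306, 0.1745, 0.1965]
tool_rot: [[0.99, -0.144, 0.002], [-0.144, -0.99, 0.001], [0.001, -0.002, -1.0]]
ft_force: [-0.3, 2.9, 7.1]
grip_width: 0.0001
gripper_force: 3.9
```

>>> servo_tool([
  {"tx": 0, "ty": 0, "tz": 1, "yaw": 0, "claw": 0},
  {"tx": -0.2, "ty": -1.5, "tz": 1.5, "yaw": 0, "claw": 0},
  {"tx": -0.3, "ty": -2, "tz": 0.2, "yaw": 0, "claw": 0},
  {"tx": -0.4, "ty": -2.8, "tz": 0, "yaw": 0, "claw": 0},
  {"tx": 0, "ty": 0, "tz": 0, "yaw": 0, "claw": 0},
  {"tx": 0, "ty": 0, "tz": 0, "yaw": 0, "claw": 0},
])

```text
time_s: 16.9
position: [0.5214, 0.1101, 0.2232]
tool_rot: [[0.989, -0.146, 0.0], [-0.146, -0.989, 0.0], [0.0, -0.0, -1.0]]
ft_force: [1.2, -0.1, 1.2]
grip_width: 0.0004
gripper_force: 0.0
```

```bash
python3 look.py w5.png; python3 -c "
import cv2;a=cv2.imread('pics/w5.png');cv2.imwrite('pics/w5c.png',a)"
```

```text
[0.5214 0.1101 0.2232] [ 1.2 -0.1  1.2]
65:69 66:69 65:68 66:68 66:69 63:69 74:70 75:69 75:68 75:68 68:69 72:69 110:68 152:71 132:63 130:62 152:69 230:71 138:69 122:69 105:68 105:68 105:68
66:70 65:68 65:68 65:68 66:69 64:69 74:70 75:69 75:68 75:68 66:69 72:69 94:68 132:70 152:40 152:40 152:64 165:52 138:69 107:69 105:68 105:68 105:68
83:69 66:69 66:68 66:68 66:69 65:69 74:69 74:69 75:68 75:68 62:68 72:69 90:69 151:71 110:70 198:69 237:70 230:71 139:69 106:68 105:68 105:68 105:68
tyre -50:84.8(133) -40:84.3(270) -30:83.7(447) -20:83.1(641) -10:82.5(764) 0:81.7(820) 10:80.6(792) 20:79.6(472) 30:78.8(393) 40:78.0(436) 50:77.1(332)
```

View pics/w5.png

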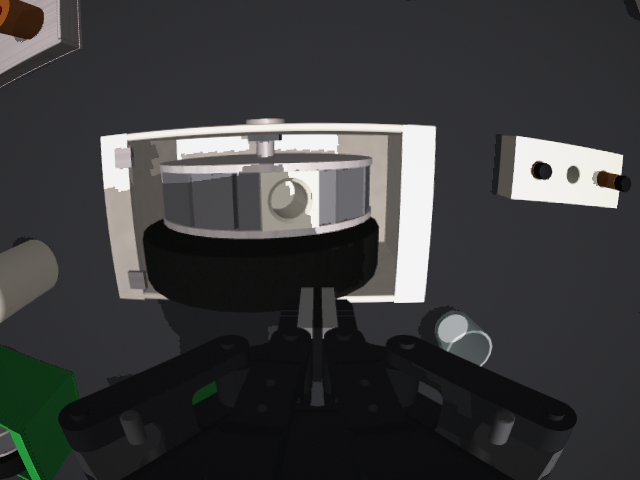

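The pocket is visible, with its ring centre at about (289,198) in a white block spanning columns 261-319. I'll cast those rays onto the drum cylinder.

```bash
cat >> h.py <<'E'
def ray(u,v,R=.0705):
    z=load("wrist"); x=(u-z["cx"])/z["f"]; y=(v-z["cy"])/z["f"]; r=np.hypot(x,y)
    d=np.array([x*np.sin(r)/r,y*np.sin(r)/r,np.cos(r)]); T=z["T"]
    d=A@(T[:3,:3]@d); o=A@(T[:3,3]-S)-[0,0,.1]
    a=d[1]**2+d[2]**2;b=o[1]*d[1]+o[2]*d[2];c=o[1]**2+o[2]**2-R*R
    t=(-b-np.sqrt(b*b-a*c))/a; p=o+t*d; return p*1e3, np.degrees(np.arctan2(-p[1],p[2]))
E
python3 - <<'E'
from h import *
for u in(261,267,289,312,319,289): print(u,ray(u,198))
L,im=loc("wrist");h=L[...,2]-.1;r=np.hypot(L[...,1],h)
x,y=L[...,0],L[...,1]; hole=(x>.004)&(x<.027)&(r<.066)&(h>.03)&(abs(y)<.06)
vv,uu=np.where(hole&(np.mgrid[:480,:640][0]>165)&(np.mgrid[:480,:640][0]<235)&(np.mgrid[:480,:640][1]>255)&(np.mgrid[:480,:640][1]<330)); print(len(vv),uu.min(),uu.max(),vv.min(),vv.max())
print(cv2.minEnclosingCircle(np.stack([uu,vv],1).astype(np.float32)))
print(im[198,250:345].mean(1).astype(int).tolist())
E
```

```text
261 (array([18.01705992, -7.03594101, 70.14802587]), np.float64(5.727687202084054))
267 (array([17.91749327, -9.9361246 , 69.79629953]), np.float64(8.10212427554283))
289 (array([ 17.41611544, -20.49425403,  67.45543382]), np.float64(16.899787128378488))
312 (array([ 16.61678328, -31.70688884,  62.96763613]), np.float64(26.727202974341637))
319 (array([ 16.29844754, -35.22638135,  61.06842111]), np.float64(29.977837972413337))
289 (array([ 17.41611544, -20.49425403,  67.45543382]), np.float64(16.899787128378488))
1019 257 306 179 217
((280.65625, 192.72265625), 27.348398208618164)
[71, 71, 72, 71, 72, 71, 72, 71, 71, 80, 105, 133, 152, 152, 152, 152, 151, 142, 115, 102, 109, 133, 151, 152, 152, 151, 152, 151, 152, 152, 152, 151, 152, 151, 151, 152, 152, 152, 152, 152, 152, 152, 148, 125, 110, 111, 113, 115, 115, 114, 115, 115, 114, 113, 111, 107, 108, 144, 199, 226, 222, 152, 224, 240, 242, 242, 242, 242, 230, 165, 139, 139, 140, 139, 140, 139, 139, 138, 138, 138, 139, 138, 139, 138, 138, 130, 107, 101, 104, 105, 106, 105, 105, 105, 105]
```

>>> servo_tool([
  {"tx": 0.16, "ty": 1.1, "tz": -0.5, "yaw": 0, "claw": 0},
  {"tx": 0.16, "ty": 1.1, "tz": -1, "yaw": 0, "claw": 0},
  {"tx": 0, "ty": 0, "tz": -0.5, "yaw": 0, "claw": 0},
  {"tx": 0, "ty": 0, "tz": -0.2, "yaw": 0, "claw": 0},
  {"tx": 0, "ty": 0, "tz": 0, "yaw": 0, "claw": 0},
])

```text
time_s: 17.45
position: [0.5243, 0.1326, 0.2006]
tool_rot: [[0.99, -0.144, -0.001], [-0.144, -0.99, -0.0], [-0.001, 0.0, -1.0]]
ft_force: [0.2, -0.7, 0.1]
grip_width: -0.0003
gripper_force: 0.0
```

>>> servo_tool([
  {"tx": 0, "ty": 0, "tz": -0.07, "yaw": 0, "claw": 0},
  {"tx": 0, "ty": 0, "tz": 0, "yaw": 0, "claw": 0},
])

```text
time_s: 17.65
position: [0.5245, 0.1322, 0.2005]
tool_rot: [[0.989, -0.145, 0.0], [-0.145, -0.989, -0.0], [0.0, -0.0, -1.0]]
ft_force: [0.4, -0.1, 0.2]
grip_width: -0.0
gripper_force: 0.0
```

>>> servo_tool([
  {"tx": 0, "ty": 0, "tz": -0.08, "yaw": 0, "claw": 0},
  {"tx": 0, "ty": 0, "tz": 0, "yaw": 0, "claw": 0},
])

```text
time_s: 17.85
position: [0.5245, 0.1322, 0.1997]
tool_rot: [[0.989, -0.145, 0.0], [-0.145, -0.989, -0.0], [0.0, -0.0, -1.0]]
ft_force: [-0.2, -0.6, 1.3]
grip_width: 0.0002
gripper_force: 0.5
```

>>> servo_tool([
  {"tx": 0, "ty": 0, "tz": -0.07, "yaw": 0, "claw": 0},
  {"tx": 0.03, "ty": 0.2, "tz": 0.02, "yaw": 0, "claw": 0},
  {"tx": 0.05, "ty": 0.35, "tz": 0.01, "yaw": 0, "claw": 0},
  {"tx": 0.05, "ty": 0.35, "tz": 0, "yaw": 0, "claw": 0},
])

```text
time_s: 18.25
position: [0.5259, 0.1417, 0.1993]
tool_rot: [[0.99, -0.144, 0.0], [-0.144, -0.99, 0.0], [0.0, -0.0, -1.0]]
ft_force: [-0.9, -1.8, 3.1]
grip_width: -0.0003
gripper_force: 1.7
```

>>> servo_tool([
  {"tx": 0.05, "ty": 0.35, "tz": 0, "yaw": 0, "claw": 0},
  {"tx": 0.05, "ty": 0.35, "tz": -0.01, "yaw": 0, "claw": 0},
  {"tx": 0.05, "ty": 0.35, "tz": -0.02, "yaw": 0, "claw": 0},
  {"tx": 0.04, "ty": 0.3, "tz": -0.03, "yaw": 0, "claw": 0},
  {"tx": 0.02, "ty": 0.18, "tz": -0.02, "yaw": 0, "claw": 0},
  {"tx": 0, "ty": 0, "tz": 0, "yaw": 0, "claw": 0},
  {"tx": 0, "ty": 0, "tz": 0, "yaw": 0, "claw": 0},
])

```text
time_s: 18.95
position: [0.528, 0.157, 0.1984]
tool_rot: [[0.99, -0.144, 0.0], [-0.144, -0.99, 0.001], [0.0, -0.001, -1.0]]
ft_force: [1.1, 0.9, 3.8]
grip_width: -0.0001
gripper_force: 1.6
```

>>> servo_tool([
  {"tx": 0, "ty": 0, "tz": 0.3, "yaw": 0, "claw": 0},
  {"tx": 0, "ty": 0, "tz": 1.5, "yaw": 0, "claw": 0},
  {"tx": 0, "ty": 0, "tz": 1.2, "yaw": 0, "claw": 0},
  {"tx": 0, "ty": 0, "tz": 0, "yaw": 0, "claw": 0},
  {"tx": 0, "ty": 0, "tz": 0, "yaw": 0, "claw": 0},
])

```text
time_s: 19.45
position: [0.5275, 0.1566, 0.2278]
tool_rot: [[0.99, -0.144, -0.001], [-0.144, -0.99, -0.0], [-0.001, 0.0, -1.0]]
ft_force: [0.5, 0.5, 0.4]
grip_width: 0.0001
gripper_force: 0.0
```

```bash
python3 look.py w6.png; python3 - <<'E'
from h import *
b=load("wrist")["im"]; g=b.mean(2)
for v in(195,205): print(v,g[v,240:420].astype(int).tolist())
cv2.imwrite("pics/w6c.png",cv2.resize(b[130:290,200:440],None,fx=3,fy=3)[:,:,::-1])
E
```

```text
[0.5275 0.1566 0.2278] [0.5 0.5 0.4]
57:68 57:69 68:69 71:69 71:68 71:68 70:68 76:69 110:68 244:71 222:68 161:60 161:68 244:71 158:68 159:70 124:68 124:68 124:68 124:69 112:69 88:69 88:68
56:68 56:69 67:70 71:69 71:68 71:68 69:68 78:69 150:68 243:71 244:41 244:41 162:41 175:69 162:68 162:69 124:68 124:68 124:68 124:69 112:69 88:69 88:68
56:68 56:69 68:69 71:69 70:68 71:68 70:68 150:69 152:68 244:71 228:70 194:68 191:70 244:72 164:68 165:70 123:68 124:68 124:68 124:69 112:69 88:69 88:68
tyre -50:83.7(323) -40:83.3(470) -30:82.7(600) -20:81.8(662) -10:80.8(482) 0:80.0(664) 10:79.3(687) 20:78.3(592) 30:77.3(429) 40:76.6(269) 50:76.1(149)
195 [56, 57, 57, 56, 56, 56, 57, 56, 56, 62, 67, 68, 69, 70, 70, 70, 71, 70, 71, 71, 70, 70, 71, 71, 71, 70, 71, 71, 71, 70, 70, 70, 71, 72, 70, 71, 71, 70, 71, 70, 70, 71, 70, 71, 71, 70, 69, 60, 50, 50, 50, 72, 77, 77, 77, 76, 107, 149, 149, 149, 149, 149, 150, 150, 151, 150, 150, 150, 152, 151, 151, 152, 174, 239, 244, 244, 244, 244, 242, 235, 216, 216, 216, 220, 241, 244, 244, 244, 244, 244, 244, 244, 244, 244, 244, 244, 244, 244, 244, 244, 244, 244
[... 508 characters left out ...]
, 71, 70, 71, 71, 70, 71, 71, 70, 70, 71, 71, 71, 71, 71, 71, 71, 69, 62, 50, 51, 51, 67, 76, 78, 77, 77, 77, 78, 78, 77, 78, 77, 139, 149, 149, 148, 149, 150, 150, 139, 77, 78, 124, 237, 244, 244, 244, 244, 244, 241, 228, 220, 220, 221, 180, 123, 101, 100, 99, 98, 96, 104, 149, 222, 242, 191, 161, 160, 161, 160, 161, 161, 161, 158, 128, 128, 100, 94, 92, 92, 92, 91, 90, 89, 89, 88, 87, 87, 108, 179, 198, 199, 198, 217, 239, 244, 244, 244, 244, 244, 244, 190, 160, 159, 160, 160, 160, 160, 160, 160, 161, 161, 161, 161, 160, 161, 160, 161, 161, 161, 128, 83, 71, 92, 121, 124, 124, 124, 124, 124, 124, 124, 124, 125, 123, 124, 124, 124, 124, 124, 124, 124, 124, 124, 124, 124, 124, 125, 124, 124]
```

View pics/w6c.png

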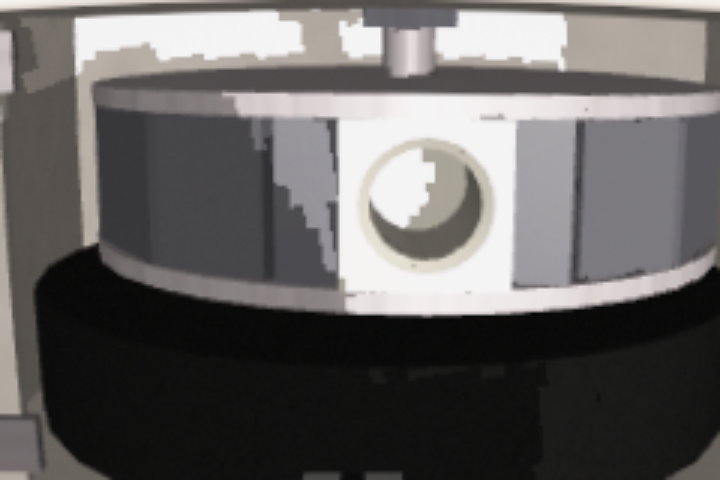

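The pocket ring is at crop (427,205), which is picture (342,198), with block edges at 312.5 and 371. It looks near the top. Now the angle:

```bash
python3 - <<'E'
from h import *
for u,v in((312.5,198),(371,198),(319.7,198),(364.5,198),(342,198)): print(u,ray(u,v))
L,im=loc("wrist");h=L[...,2]-.1;x,y=L[...,0],L[...,1];r=np.hypot(y,h)
m=(x>0)&(x<.033)&(h>.065)&(h<.075)&(im.min(2)>200); print(np.percentile(y[m],[1,50,99]),np.percentile(x[m],[1,99]))
m2=m&(r>.0695);t=np.degrees(np.arctan2(-y[m2],h[m2]));print(np.percentile(t,[1,99]))
# block top plane tilt
v,u=np.mgrid[:480,:640]; b=(u>314)&(u<369)&(v>173)&(v<225)&(h>.067); c=np.linalg.lstsq(np.c_[x[b],y[b],np.ones(b.sum())],h[b],rcond=None)[0];print("slope",np.degrees(np.arctan(c[:2])),c[2],b.sum())
E
```

```text
312.5 (array([16.15107733, 14.89360439, 68.90885682]), np.float64(-12.19601408996331))
371 (array([ 16.25622084, -14.37326548,  69.01926716]), np.float64(11.763715278408215))
319.7 (array([16.25159725, 11.31796153, 69.58558577]), np.float64(-9.238151820316055))
364.5 (array([ 16.32789602, -11.00182587,  69.63626805]), np.float64(8.977945433263848))
342 (array([16.40653446,  0.31216322, 70.49930889]), np.float64(-0.2536977769405309))
[-0.02429921  0.00066218  0.02300752] [0.00021608 0.0328112 ]
[-19.35347868  20.26799042]
slope [ 0.07281909 -0.04897031] 0.07017919583165809 1673
```

The pocket is at -0.2° and at rest. Its world position is about (0.566, 0.139). Next I go over the tall vial.

>>> servo_tool([
  {"tx": 0, "ty": -2, "tz": 1, "yaw": 0, "claw": 4.5},
  {"tx": 0, "ty": -4, "tz": 0, "yaw": 0, "claw": 4.5},
  {"tx": 0, "ty": -4.5, "tz": 0, "yaw": 0, "claw": 4.5},
  {"tx": 0, "ty": -4.5, "tz": 0, "yaw": 0, "claw": 4.5},
  {"tx": 0, "ty": -4.5, "tz": 0, "yaw": 0, "claw": 4.5},
  {"tx": 0, "ty": -4.5, "tz": -1, "yaw": 0, "claw": 4.5},
  {"tx": 0, "ty": -4.5, "tz": -2.5, "yaw": 0, "claw": 4.5},
  {"tx": 0, "ty": -4.5, "tz": -2.5, "yaw": 0, "claw": 4.5},
  {"tx": 0, "ty": -2.4, "tz": -2, "yaw": 0, "claw": 4.5},
  {"tx": 0, "ty": 0, "tz": 0, "yaw": 0, "claw": 4.5},
  {"tx": 0, "ty": 0, "tz": 0, "yaw": 0, "claw": 4.5},
  {"tx": 0, "ty": 0, "tz": 0, "yaw": 0, "claw": 4.5},
])

```text
time_s: 20.7
position: [0.5281, -0.1938, 0.1604]
tool_rot: [[0.99, -0.143, 0.001], [-0.143, -0.99, -0.0], [0.001, 0.0, -1.0]]
ft_force: [-0.5, -1.1, 0.3]
grip_width: 0.045
gripper_force: 0.0
```

```bash
python3 - <<'E'
from h import *
o=env.observe();print(o["position"],o["grip_width"])
im,_=shot("wrist");W,im=cloud("wrist")
x,y,z=[W[...,i] for i in range(3)]
m=(abs(x-.526)<.03)&(abs(y+.197)<.03)&(z>.060)&(z<.075)
p=W[m]; print(len(p),np.median(p,0),cv2.minEnclosingCircle((p[:,:2]*1e3).astype(np.float32)))
m=(abs(x-.526)<.02)&(abs(y+.197)<.02)&(z>.036)
print(m.sum(),np.nanmax(z[m]))
cv2.imwrite("pics/v1.png",im[100:420,120:560,::-1])
E
```

```text
[ 0.52808147 -0.19376526  0.16036341] 0.045020944325498434
557 [ 0.52839551 -0.19733682  0.06820662] ((527.0779418945312, -197.5006561279297), 8.170369148254395)
13051 0.24677814735768147
```

View pics/v1.png

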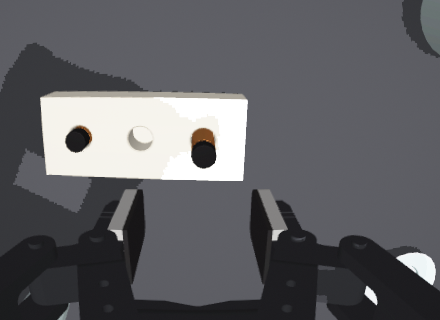

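The crop shows the tall vial at (204,150) between the jaws' planes. Its cap circle is measured at (0.5271, -0.1975) with the top at 0.068. I'll descend and grip.

>>> servo_tool([
  {"tx": -0.1, "ty": -0.37, "tz": -2, "yaw": 0, "claw": 4.5},
  {"tx": 0, "ty": 0, "tz": -3, "yaw": 0, "claw": 4.5},
  {"tx": 0, "ty": 0, "tz": -3, "yaw": 0, "claw": 4.5},
  {"tx": 0, "ty": 0, "tz": -1.8, "yaw": 0, "claw": 4.5},
  {"tx": 0, "ty": 0, "tz": 0, "yaw": 0, "claw": 4.5},
  {"tx": 0, "ty": 0, "tz": 0, "yaw": 0, "claw": 4.5},
  {"tx": 0, "ty": 0, "tz": 0, "yaw": 0, "claw": 1},
  {"tx": 0, "ty": 0, "tz": 0, "yaw": 0, "claw": 1},
  {"tx": 0, "ty": 0, "tz": 0, "yaw": 0, "claw": 1},
  {"tx": 0, "ty": 0, "tz": 0, "yaw": 0, "claw": 1},
  {"tx": 0, "ty": 0, "tz": 0, "yaw": 0, "claw": 1},
], newtons=30)

```text
time_s: 21.85
position: [0.5274, -0.1986, 0.063]
tool_rot: [[0.99, -0.144, 0.002], [-0.144, -0.99, -0.001], [0.002, 0.001, -1.0]]
ft_force: [-0.9, 0.6, 6.5]
grip_width: 0.0149
gripper_force: 29.4
```

>>> servo_tool([
  {"tx": 0, "ty": 0, "tz": 1, "yaw": 0, "claw": 1},
  {"tx": 0, "ty": 0, "tz": 2.5, "yaw": 0, "claw": 1},
  {"tx": 0, "ty": 0, "tz": 4, "yaw": 0, "claw": 1},
  {"tx": 0.2, "ty": 2, "tz": 4, "yaw": 0, "claw": 1},
  {"tx": 0.3, "ty": 3, "tz": 4, "yaw": 0, "claw": 1},
  {"tx": 0.4, "ty": 3.5, "tz": 3.5, "yaw": 0, "claw": 1},
  {"tx": 0.5, "ty": 4, "tz": 1, "yaw": 0, "claw": 1},
  {"tx": 0.5, "ty": 4, "tz": 0, "yaw": 0, "claw": 1},
  {"tx": 0.5, "ty": 4, "tz": 0, "yaw": 0, "claw": 1},
  {"tx": 0.5, "ty": 4, "tz": 0, "yaw": 0, "claw": 1},
  {"tx": 0.5, "ty": 4, "tz": 0, "yaw": 0, "claw": 1},
  {"tx": 0.3, "ty": 3, "tz": 0, "yaw": 0, "claw": 1},
  {"tx": 0.2, "ty": 2, "tz": 0, "yaw": 0, "claw": 1},
  {"tx": 0, "ty": 0.2, "tz": 0, "yaw": 0, "claw": 1},
  {"tx": 0, "ty": 0, "tz": 0, "yaw": 0, "claw": 1},
  {"tx": 0, "ty": 0, "tz": 0, "yaw": 0, "claw": 1},
  {"tx": 0, "ty": 0, "tz": 0, "yaw": 0, "claw": 1},
])

```text
time_s: 23.55
position: [0.5659, 0.1375, 0.2619]
tool_rot: [[0.989, -0.146, 0.0], [-0.146, -0.989, -0.0], [0.0, 0.0, -1.0]]
ft_force: [0.1, -0.8, -0.2]
grip_width: 0.015
gripper_force: 29.3
```

```bash
python3 - <<'E'
from h import *
o=env.observe();p=o["position"];print(p,o["ft_force"],o["grip_width"])
im,_=shot("wrist");shot("side")
L,im=loc("wrist")
x,y,z=[L[...,i] for i in range(3)]
q=A@(p-S);print("tcp loc",q)
rgb=im.astype(int); amb=(rgb[...,0]>rgb[...,2]+25)&(abs(x-q[0])<.025)&(abs(y-q[1])<.02)&(z>.18)
vv,uu=np.where(amb);print("amber",amb.sum(),uu.mean() if len(uu) else 0,vv.mean() if len(vv) else 0)
if amb.sum(): print("z",np.percentile(z[amb],[1,50,99]),"y",np.percentile(y[amb],[1,50,99]),"x",np.percentile(x[amb],[1,50,99]))
if amb.sum():
  for a in np.arange(.188,.245,.008):
    k=amb&(abs(z-a)<.004)
    if k.sum()>4: print(round(a,3),k.sum(),np.percentile(y[k],[2,98]),np.percentile(x[k],[2,98]))
cv2.imwrite("pics/v2.png",im[100:420,120:560,::-1])
E
```

```text
[0.56586717 0.13745393 0.26189196] [ 0.1415231  -0.75228692 -0.22601484] 0.014994323469233168
tcp loc [ 0.01589233 -0.0010756   0.26189196]
amber 1373 316.6605972323379 290.7166788055353
z [0.20908776 0.23693442 0.25679107] y [-0.00802102 -0.00063883  0.00697826] x [0.01632551 0.02210496 0.02351161]
0.212 146 [-0.00783101  0.00699189] [0.01638826 0.02331251]
0.22 188 [-0.00776479  0.00703655] [0.01663078 0.02341457]
0.228 208 [-0.00764945  0.00705829] [0.01647292 0.02326504]
0.236 226 [-0.00792171  0.006656  ] [0.01701912 0.02342331]
0.244 266 [-0.00746069  0.00621671] [0.01851095 0.02356298]
```

View pics/v2.png

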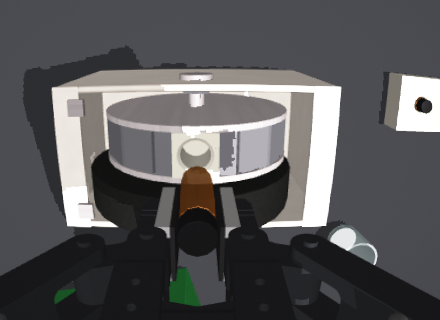

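The vial hangs upright, with its axis at local (15.4, -0.4) mm. The pocket mouth is at about (16.2, +0.3), so I correct by 0.7 mm each way and descend in stages.

>>> servo_tool([
  {"tx": 0.08, "ty": 0.06, "tz": -1, "yaw": 0, "claw": 1},
  {"tx": 0, "ty": 0, "tz": -1.5, "yaw": 0, "claw": 1},
  {"tx": 0, "ty": 0, "tz": -0.6, "yaw": 0, "claw": 1},
  {"tx": 0, "ty": 0, "tz": 0, "yaw": 0, "claw": 1},
  {"tx": 0, "ty": 0, "tz": 0, "yaw": 0, "claw": 1},
])

```text
time_s: 24.15
position: [0.5668, 0.1391, 0.2309]
tool_rot: [[0.99, -0.144, 0.0], [-0.144, -0.99, 0.0], [0.0, -0.0, -1.0]]
ft_force: [0.3, 0.3, -0.1]
grip_width: 0.0147
gripper_force: 29.3
```

```bash
python3 - <<'E'
from h import *
o=env.observe();p=o["position"];print(p,o["ft_force"])
im,_=shot("wrist")
cv2.imwrite("pics/v3.png",cv2.resize(im[190:350,220:420],None,fx=3,fy=3)[:,:,::-1])
L,im=loc("wrist");x,y,z=[L[...,i] for i in range(3)];rgb=im.astype(int)
amb=(rgb[...,0]>rgb[...,2]+25)&(abs(x-.016)<.025)&(abs(y)<.02)&(z>.172)
print(np.percentile(y[amb],[2,98]),np.percentile(x[amb],98),np.percentile(z[amb],1))
h=z-.1;v,u=np.mgrid[:480,:640]
wb=(x>-.002)&(x<.036)&(abs(y)<.022)&(h>.067)&(h<.074)&(im.min(2)>150)
print("white block y",np.percentile(y[wb],[1,99]))
E
```

```text
[0.56681732 0.13907045 0.23092454] [ 0.32518568  0.30862555 -0.14357938]
[-0.00602197  0.00844952] 0.024208754529811385 0.17821388063552995
white block y [-0.01907468  0.01947748]
```

View pics/v3.png

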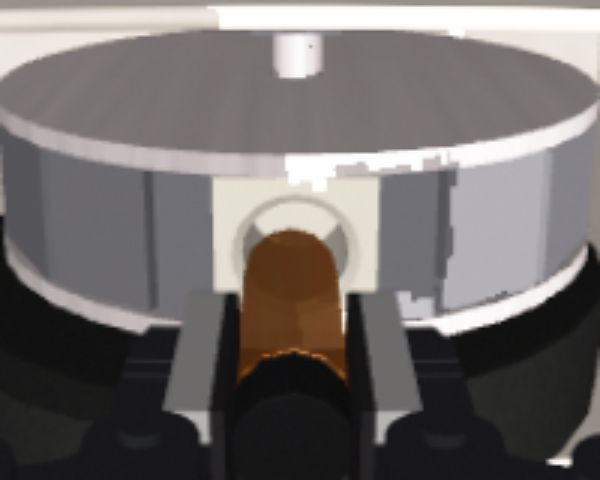

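The ring spans crop columns 235-358 (centre 296) and the vial bottom is centred at 293, so it sits about 0.7 mm too far toward +y. I'll correct that and insert.

>>> servo_tool([
  {"tx": 0, "ty": -0.07, "tz": 0, "yaw": 0, "claw": 1},
  {"tx": 0, "ty": 0, "tz": -0.5, "yaw": 0, "claw": 1},
  {"tx": 0, "ty": 0, "tz": -0.4, "yaw": 0, "claw": 1},
  {"tx": 0, "ty": 0, "tz": -0.3, "yaw": 0, "claw": 1},
  {"tx": 0, "ty": 0, "tz": 0, "yaw": 0, "claw": 1},
])

```text
time_s: 24.7
position: [0.5665, 0.1384, 0.2181]
tool_rot: [[0.99, -0.144, -0.001], [-0.144, -0.99, -0.0], [-0.001, 0.0, -1.0]]
ft_force: [0.5, 0.4, -0.4]
grip_width: 0.015
gripper_force: 29.3
```

In by about 7 mm with no force. I'll continue.

>>> servo_tool([
  {"tx": 0, "ty": 0, "tz": -0.5, "yaw": 0, "claw": 1},
  {"tx": 0, "ty": 0, "tz": -0.5, "yaw": 0, "claw": 1},
  {"tx": 0, "ty": 0, "tz": -0.4, "yaw": 0, "claw": 1},
  {"tx": 0, "ty": 0, "tz": -0.2, "yaw": 0, "claw": 1},
  {"tx": 0, "ty": 0, "tz": 0, "yaw": 0, "claw": 1},
])

```text
time_s: 25.2
position: [0.5666, 0.1384, 0.2023]
tool_rot: [[0.99, -0.144, -0.001], [-0.144, -0.99, -0.0], [-0.001, 0.0, -1.0]]
ft_force: [-0.1, 0.0, -0.0]
grip_width: 0.0152
gripper_force: 29.3
```

>>> servo_tool([
  {"tx": 0, "ty": 0, "tz": -0.25, "yaw": 0, "claw": 1},
  {"tx": 0, "ty": 0, "tz": -0.2, "yaw": 0, "claw": 1},
  {"tx": 0, "ty": 0, "tz": 0, "yaw": 0, "claw": 1},
])

```text
time_s: 25.5
position: [0.5665, 0.1384, 0.1979]
tool_rot: [[0.99, -0.144, -0.001], [-0.144, -0.99, -0.0], [-0.001, 0.0, -1.0]]
ft_force: [0.3, 0.1, 0.7]
grip_width: 0.0149
gripper_force: 29.3
```

>>> servo_tool([
  {"tx": 0, "ty": 0, "tz": -0.1, "yaw": 0, "claw": 1},
  {"tx": 0, "ty": 0, "tz": 0, "yaw": 0, "claw": 1},
])

```text
time_s: 25.7
position: [0.5666, 0.1384, 0.1971]
tool_rot: [[0.99, -0.144, -0.0], [-0.144, -0.99, -0.0], [-0.0, 0.0, -1.0]]
ft_force: [-0.9, 0.1, 0.1]
grip_width: 0.0148
gripper_force: 29.3
```

>>> servo_tool([
  {"tx": 0, "ty": 0, "tz": -0.1, "yaw": 0, "claw": 1},
  {"tx": 0, "ty": 0, "tz": 0, "yaw": 0, "claw": 1},
])

```text
time_s: 25.9
position: [0.5666, 0.1384, 0.1961]
tool_rot: [[0.99, -0.144, -0.0], [-0.144, -0.99, 0.0], [-0.0, 0.0, -1.0]]
ft_force: [-1.0, -0.0, 0.4]
grip_width: 0.0151
gripper_force: 29.3
```

>>> servo_tool([
  {"tx": 0, "ty": 0, "tz": 0, "yaw": 0, "claw": 2.4},
  {"tx": 0, "ty": 0, "tz": 0, "yaw": 0, "claw": 3},
  {"tx": 0, "ty": 0, "tz": 0, "yaw": 0, "claw": 3},
  {"tx": 0, "ty": 0, "tz": 0, "yaw": 0, "claw": 3},
  {"tx": 0, "ty": 0, "tz": 1, "yaw": 0, "claw": 3},
  {"tx": 0, "ty": 0, "tz": 2.5, "yaw": 0, "claw": 3},
  {"tx": 0, "ty": 0, "tz": 2.5, "yaw": 0, "claw": 3},
  {"tx": -0.5, "ty": 0, "tz": 1, "yaw": 0, "claw": 3},
  {"tx": 0, "ty": 0, "tz": 0, "yaw": 0, "claw": 3},
  {"tx": 0, "ty": 0, "tz": 0, "yaw": 0, "claw": 3},
  {"tx": 0, "ty": 0, "tz": 0, "yaw": 0, "claw": 3},
])

```text
time_s: 27.0
position: [0.5613, 0.1384, 0.265]
tool_rot: [[0.99, -0.144, -0.002], [-0.144, -0.99, -0.0], [-0.002, 0.0, -1.0]]
ft_force: [0.8, 0.4, 0.1]
grip_width: 0.0301
gripper_force: 0.0
```

```bash
python3 - <<'E'
from h import *
print(env.observe()["position"])
im,_=shot("wrist");L,im=loc("wrist");x,y,z=[L[...,i] for i in range(3)]
cv2.imwrite("pics/end.png",im[100:420,120:560,::-1])
m=(abs(x-.016)<.02)&(abs(y)<.02)&(z>.176)&(z<.215);print("top",np.percentile(z[m],[50,90,97]))
rgb=im.astype(int)
c=m&(z>np.percentile(z[m],90)-.004);print("cap",cv2.minEnclosingCircle((L[c][:,:2]*1e3).astype(np.float32)))
a=m&(rgb[...,0]>rgb[...,2]+25);
for b in(.176,.180,.184,.188,.192,.196): 
    k=m&(abs(z-b)<.002); 
    if k.sum()>4: print(b,np.percentile(y[k],[2,98]),np.percentile(x[k],98))
E
```

```text
[0.56127493 0.13837924 0.26495533]
top [0.19998058 0.20102391 0.20135131]
cap ((15.835729598999023, 1.128547191619873), 8.1057710647583)
0.176 [-0.00617034  0.00822456] 0.023669033493862027
0.18 [-0.00689878  0.00780928] 0.023631366851317545
0.184 [-0.0062974   0.00822277] 0.023920568008743294
0.188 [-0.00665607  0.00858107] 0.023760061099796233
0.192 [-0.00662774  0.00801465] 0.02358752302226514
0.196 [-0.00689737  0.00872487] 0.02366939731073953
```

View pics/end.png

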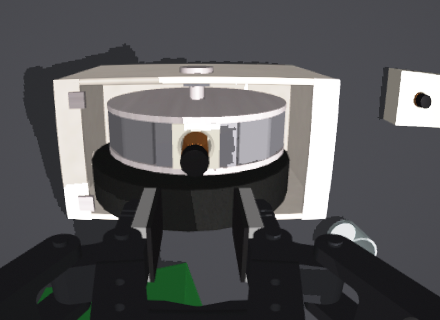

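The vial stands upright in the pocket at crop (195,150), with its top at 0.200-0.201 m, which matches full seating. The gripper is clear, so I'm handing in.

```bash
python3 -c "
from rig import env
print(env.close_job())"
```

```text
the job is handed in; nothing more can be done
None
```

The wheel was rolled until the pocket pointed straight up, measured at about 0.2° off vertical. The tall vial is seated upright in the pocket, the gripper is clear, and the job is handed in; no verdict came back.

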